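Load the gauge cassette and unclip it from its dock

TASK

Stand the tall gauge block (the loose one, on the surface) upright in the free slot of the cassette, down on the slot's floor, and let go of it. Then pinch the cassette's two opposed side catches together between the fingers and lift the cassette, with both gauge blocks in it, straight out of its dock; the program finishes while holding it still and level about 10 cm above the dock with the catches still pinched in. Leave the V-block and the turned housing where they are.

Things in the scene. Friction and masses are not known exactly. Their poses are not given: they have to be found in the camera images.
- tall_block_center (a point): centre of the tall gauge block: bare steel, 35 (its x) x 9 (its y) x 50 (its z) mm, 0.12 kg, standing upright on its 35 x 9 end on the surface; the point lies 25 mm above its underside. It is best gripped across its 9 mm, near the top.
- short_block_center (a point): centre of the short gauge block: bare steel, 35 (its x) x 9 (its y) x 30 (its z) mm, 0.07 kg, already standing loose in the cassette's other slot; the point lies 15 mm above its underside
- cassette: grey block cassette, 98 (its x) x 48 (its y) mm, 36 mm high, 0.29 kg empty, sitting in the dock. Origin: centre of its underside, 10 mm above the surface when docked; z up. One slot near each x end, centres at x = +36 (free) and -36 mm (short block); between them, in |x| < 23 mm, a waist 40 mm wide with a side catch on each side (+y left, -y right)
- free_slot (a point): centre of the free slot's floor, 22 mm above the cassette's underside; axes as the cassette's. The slot is 12 mm wide in x (takes the block's 9 mm), 38 mm long in y (takes its 35 mm), 14 mm deep; above it bright 45-degree lips make a funnel about 3 mm wider each side, up to 18 mm above the floor. A tall block's top ends 50 mm above the floor
- filled_slot (a point): centre of the floor of the slot with the short block, 22 mm above the cassette's underside; axes as the cassette's
- pinch_point (a point): mid-point between the catch pads, 36 mm above the cassette's underside, 46 above the surface when docked; axes as the cassette's; fingers close along its y. Pads: steel plates 24 mm wide in x; ribbed part to press 24 to 48 mm above the underside; outer faces 60 mm apart at rest, 48 pinched in. Room for fingers outside them down to 12 mm above the underside (dock lips)
- catch_left_pad (a point): centre of the outer face of the +y catch pad
- catch_right_pad (a point): centre of the outer face of the -y catch pad
- catch_left (a joint): travel of the +y catch in m: 0 at rest (its nose hooked 3.5 mm under the dock's keeper lip), 0.006 fully pressed in against the cassette; spring, 3 N at the start, 6 N at the end; free of the lip from 0.0035 on when the cassette is centred
- catch_right (a joint): the same for the -y catch
- dock: fixed dark steel dock plate 124 (its x) x 96 (its y) x 10 mm, with low guides 8 mm high round the cassette (1 to 1.5 mm play) and, at the middle of each long side, a keeper lip whose top is 22 mm above the surface. Origin: centre of its underside, on the surface; axes parallel to the cassette's when docked.
- vee_block_center (a point): centre of a steel V-block, 33 x 40 x 34 mm, loose bystander; the point lies half-way up
- turned_housing_center (a point): centre of a turned aluminium housing, 46 mm across, 38 mm high, loose bystander; the point lies half-way up

How it is judged:
By the outcome, as a careful person would: the job done as asked, in the order asked, and still so for the second after the job is handed in, while the arm keeps its last pose, push and grip.
It also fails if it takes over 59 s, if anything falls off the work surface, if the arm or the gripper's body presses on something with over 40 N, if the wrist force passes 120 N, or if a joint passes its speed limit or range.

ROBOT

A 7-joint arm with a two-finger parallel gripper is mounted at the origin on a cart in front of the work surface, level with it; the furniture and walls round the work are solid. World frame = base frame: x ahead of the robot, y to its left, z up, the work surface at z = 0. Lengths are in m, angles in rad, forces in N, time in s.
With the tool pointing down it reaches from about 0.4 to 0.85 m from the base axis. Payload 4.5 kg.
Tool frame: the origin (TCP) lies on the centre line of the jaws, within the pads' length; the fingertips stand 11 mm ahead of it and the grasp point (between the pads) lies 8 mm behind it; z points along the fingers, y is the line along which they close (so a half turn about z gives the same grasp; the last joint's range is limited). The gripper opens to 88 mm and grips with 3 to 60 N. Pads are 18 mm wide; open, the fingers measure 123 mm over their backs; the gripper's body (75 mm by 187 mm) begins 45 mm behind the grasp point.
Start: joints at [0.034, 0.689, -0.195, 1.565, 0.157, 0.902, -0.215], TCP at [0.625, 0, 0.25] pointing down, gripper open.
Joint ranges: [-3.01, 3.01], [-0.46, 2.08], [-1.47, 1.51], [0.13, 2.56], [-1, 4.14], [0.04, 2.09], [-2.66, 2.66]. Speed limits (rad/s): [2.57, 2.57, 3.14, 3.14, 3.14, 3.14, 3.14].

INTERFACE

Orientations are given as a unit quaternion [x, y, z, w].
In Python, from plant import * gives the robot as it stands. The module is installed in compiled form; this text tells all that it offers.
- The arm moves only by the tool send_rows, never from a script. Its argument "motion" is a list of rows, each an object of numbers: "x", "y", "z": the shift along the tool's x, y, z in cm; "rx", "ry", "rz": the turn, a rotation vector about the tool's x, y, z in rad; "jaw": the finger opening in cm, from 0 to 8.81. In form: [{"x": .., "y": .., "z": .., "rx": .., "ry": .., "rz": .., "jaw": ..}, ...]. A call has exactly 5 rows; each row shifts and turns the commanded pose from where the row before left it, along the tool's axes as they then stand; what a row does not reach is not made up. A row lasts 1/10 s, in which the tool goes at most 50 mm and 8.59 degrees, less where a joint would pass 70% of its speed; a pose out of reach is approached as far as the arm can. A call is refused whole if a number of a shift passes 5 or a number of a turn 0.15, either way. A call with a gripper value outside its range is refused whole. The fingers move at their own pace and stop on an object; "grip_force" is the grip in N (left out, the last holds). Time passes only in rows, so rows that do not move let the fingers close, or fill a call up. It gives the time, the measured TCP pose, the force, the opening and the grip force at its end, in the units of the state.
- get_state(): the state, without advancing time (a new reading comes with each control period).
- snapshot(name): name is "scene" or "side" or "wrist"; returns a dict with "img" (400x640x3 uint8, red, green, blue), "vertical_fov" (degrees; the focal length in pixels is half the picture's height over the tangent of half this angle, whatever the lens; pixels are square), "cx", "cy" (the principal point, pixels), "extrinsics" (4x4, takes a point from camera to world coordinates). Camera axes: x right, y up, looking along -z (the intrinsics and any distortion apply to the point x, -y, -z); pixel columns grow to the right and rows downward; lengths in m; the calibration is good to about 2 mm. A picture is of the moment at which its call begins. There is no depth.
- finish_job(): hands the job in; it is judged then, once.
The state is a dict: "clock": time; "q": joint angles; "qd": joint speeds; "joint_torque": joint torques, N m; "tool_pos": TCP position; "eef_rot": TCP orientation; "contact_force": force on the tool from outside, world axes, zero at the start; "moment": the same for the moment, N m; "opening": opening from 0.0 (shut) to 1.0 (fully open); "finger_force": force on a finger pad.
Only numpy, scipy, OpenCV 4.12 (cv2) and the standard library are available. Lean on these libraries where they do the work, as an engineer would, in place of code of your own. Each camera call takes 0.05 s, during which the arm holds its last target. There are 200 camera calls.

## Working session

There is one attempt and no reset: what is moved stays moved. The work goes in short steps, Python scripts to look and compute and a tool call to move; the robot and the scene stay as the last step left them, time stands still between calls to the robot, and variables do not carry over. Pictures are saved under pics/ and viewed, at most 10 in all, crops included, and the job is handed in when it is done.

Besides the shell and the picture viewer there is one more tool, called after "Call:" by a JSON object that holds its "fn" and its "kwargs", one argument or row to a line. send_rows: Moves the arm, as the interface text tells. Its arguments: {"type":"object","properties":{"motion":{"type":"array"},"grip_force":{"type":"number"}},"required":["motion"]}

```bash
mkdir -p pics; python3 - <<'E'
from plant import *
import cv2,json
s=get_state();print({k:s[k] for k in('clock','tool_pos','eef_rot','contact_force','opening')})
import numpy as np
ims=[]
for n in("scene","side","wrist"):
    d=snapshot(n);print(n,{k:(np.round(v,4).tolist() if k=='extrinsics' else v) for k,v in d.items() if k!='img'})
    cv2.imwrite(f'pics/{n}0.png',d['img'][:,:,::-1])
E
```

```text
{'clock': 0.0, 'tool_pos': array([ 6.24385818e-01, -4.89287109e-05,  2.48918424e-01]), 'eef_rot': array([ 7.07073916e-01,  7.07139056e-01, -6.97583871e-04, -5.88346374e-04]), 'contact_force': array([ 0.31191826,  0.1157213 , -0.79042397]), 'opening': 0.9990232113937674}
scene {'vertical_fov': 44.07190081533831, 'cx': 314.6707958185877, 'cy': 204.20380339749602, 'extrinsics': [[-0.8946, 0.3083, -0.3235, 0.2256], [-0.4465, -0.6484, 0.6167, 0.603], [-0.0196, 0.6961, 0.7177, 0.7411], [0.0, 0.0, 0.0, 1.0]]}
side {'vertical_fov': 56.010472547419155, 'cx': 317.18513764137475, 'cy': 199.73112391475124, 'extrinsics': [[0.9905, 0.063, -0.1224, 0.4259], [-0.1374, 0.3948, -0.9084, -0.7754], [-0.0089, 0.9166, 0.3997, 0.4096], [0.0, 0.0, 0.0, 1.0]]}
wrist {'vertical_fov': 58.131632403888666, 'cx': 314.4051444678363, 'cy': 191.24843958457583, 'extrinsics': [[1.0, -0.001, 0.0016, 0.6247], [0.0005, 0.9518, 0.3068, 0.0805], [-0.0019, -0.3068, 0.9518, 0.3844], [0.0, 0.0, 0.0, 1.0]]}
```

View pics/scene0.png

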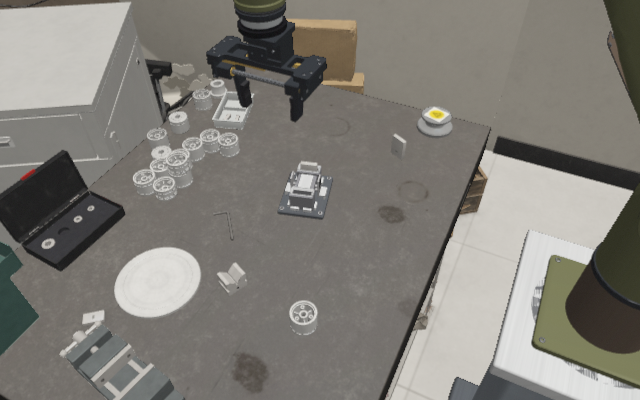

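View pics/wrist0.png

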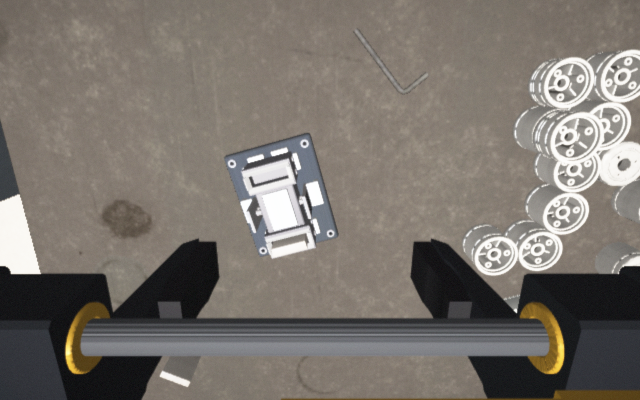

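View pics/side0.png

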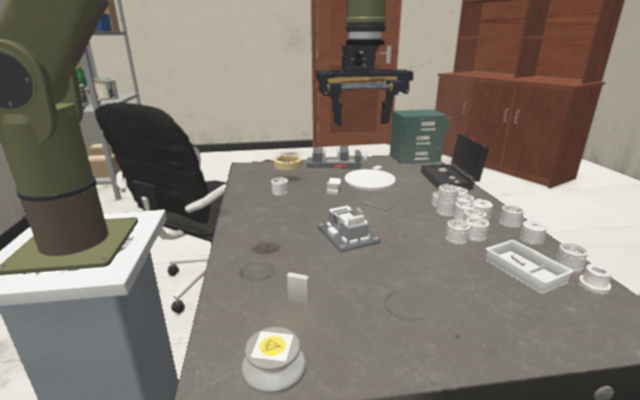

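The wrist view shows the cassette centred near (280,205), with the tall block's top at about (175,378). The block appears at (398,145) in scene and (298,288) in side. I'll enlarge these.

```bash
cat > h.py <<'E'
import numpy as np,cv2
from plant import *
def ray(d,u,v):
    f=200/np.tan(np.radians(d['vertical_fov']/2));E=np.array(d['extrinsics'])
    r=E[:3,:3]@np.array([(u-d['cx'])/f,-(v-d['cy'])/f,-1]);return E[:3,3],r
def onz(d,u,v,z):
    o,r=ray(d,u,v);return o+r*(z-o[2])/r[2]
def proj(d,P):
    f=200/np.tan(np.radians(d['vertical_fov']/2));E=np.array(d['extrinsics'])
    p=E[:3,:3].T@(np.array(P)-E[:3,3]);return d['cx']+f*p[0]/-p[2],d['cy']-f*p[1]/-p[2]
def crop(im,x,y,w,h,s): return cv2.resize(im[y:y+h,x:x+w],None,fx=s,fy=s,interpolation=cv2.INTER_CUBIC)
E
python3 - <<'E'
from h import *
import pickle
S={n:snapshot(n) for n in("scene","side","wrist")}
pickle.dump(S,open('s0.pkl','wb'))
a=[cv2.imread(f'pics/{n}0.png') for n in("wrist","scene","side")]
W=crop(a[0],215,125,133,140,4) #532x560
b=crop(a[1],385,128,32,34,8)
c=crop(a[2],278,262,32,50,6)
o=np.zeros((600,800,3),np.uint8)
o[:560,:532]=W;o[:b.shape[0],535:535+b.shape[1]]=b;o[280:280+c.shape[0],535:535+c.shape[1]]=c
cv2.imwrite('pics/m1.png',o)
E
```

```text
(no output)
```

View pics/m1.png

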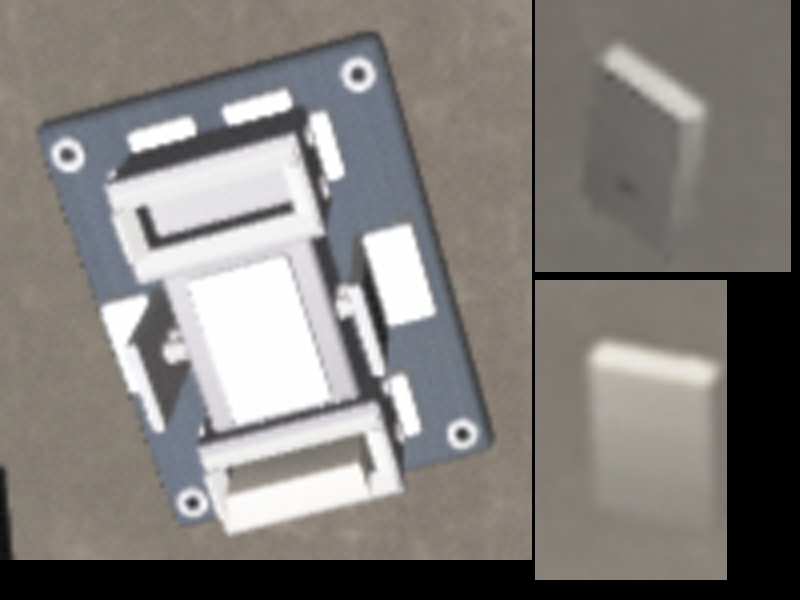

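```bash
python3 - <<'E'
from h import *
import pickle
S=pickle.load(open('s0.pkl','rb'))
w=S['wrist']
sc=[(67,154),(358,74),(462,434),(192,502)]
P=np.array([onz(w,x/4+215-.4,y/4+125-.4,.01) for x,y in sc]);print(P.round(4),P.mean(0).round(4))
print([np.linalg.norm(P[i]-P[(i+1)%4]).round(4) for i in range(4)])
oc=[(40,127),(379,35),(493,440),(178,525)]
Q=np.array([onz(w,x/4+215-.4,y/4+125-.4,.01) for x,y in oc]);print(Q.round(4),Q.mean(0).round(4),[np.linalg.norm(Q[i]-Q[(i+1)%4]).round(4) for i in range(4)])
for A in(P,Q):
    d=(A[0]+A[1]-A[2]-A[3]);print('yaw of long axis',np.degrees(np.arctan2(d[1],d[0])), [np.degrees(np.arctan2(*(A[i]-A[j])[[1,0]])).round(1) for i,j in((0,3),(1,2),(1,0),(2,3))])
for n,f,o,pts in(('scene',8,(385,128,535,0),[(604,60),(622,43),(706,103),(686,121)]),('side',6,(278,262,535,280),[(592,362),(598,343),(719,362),(714,384)])):
    B=np.array([onz(S[n],(x-o[2])/f+o[0]-.4,(y-o[3])/f+o[1]-.4,.05) for x,y in pts])
    print(n,B.round(4).tolist(),B.mean(0).round(4))
a=S
o=np.zeros((600,800,3),np.uint8)
b=crop(S['scene']['img'],270,155,70,66,6);c=crop(S['side']['img'],312,198,74,58,5)
o[:b.shape[0],:b.shape[1]]=b;o[:c.shape[0],425:425+c.shape[1]]=c
cv2.imwrite('pics/m2.png',o[:,:,::-1])
E
```

```text
[[ 0.5359 -0.0087  0.01  ]
 [ 0.6137  0.0128  0.01  ]
 [ 0.6424 -0.0902  0.01  ]
 [ 0.5647 -0.1117  0.01  ]] [ 0.5892 -0.0494  0.01  ]
[np.float64(0.0808), np.float64(0.1069), np.float64(0.0806), np.float64(0.1069)]
[[ 0.5292 -0.0014  0.01  ]
 [ 0.6192  0.0231  0.01  ]
 [ 0.6512 -0.092   0.01  ]
 [ 0.5603 -0.1191  0.01  ]] [ 0.59   -0.0474  0.01  ] [np.float64(0.0933), np.float64(0.1195), np.float64(0.0949), np.float64(0.1218)]
yaw of long axis 105.61039590342057 [np.float64(105.7), np.float64(105.6), np.float64(15.5), np.float64(15.5)]
yaw of long axis 105.16765339781426 [np.float64(104.8), np.float64(105.5), np.float64(15.2), np.float64(16.6)]
scene [[0.4743, -0.2597, 0.05], [0.4724, -0.2691, 0.05], [0.4422, -0.2536, 0.05], [0.4446, -0.2437, 0.05]] [ 0.4584 -0.2565  0.05  ]
side [[0.4447, -0.2572, 0.05], [0.4469, -0.2485, 0.05], [0.479, -0.2625, 0.05], [0.4765, -0.2723, 0.05]] [ 0.4618 -0.2601  0.05  ]
```

View pics/m2.png

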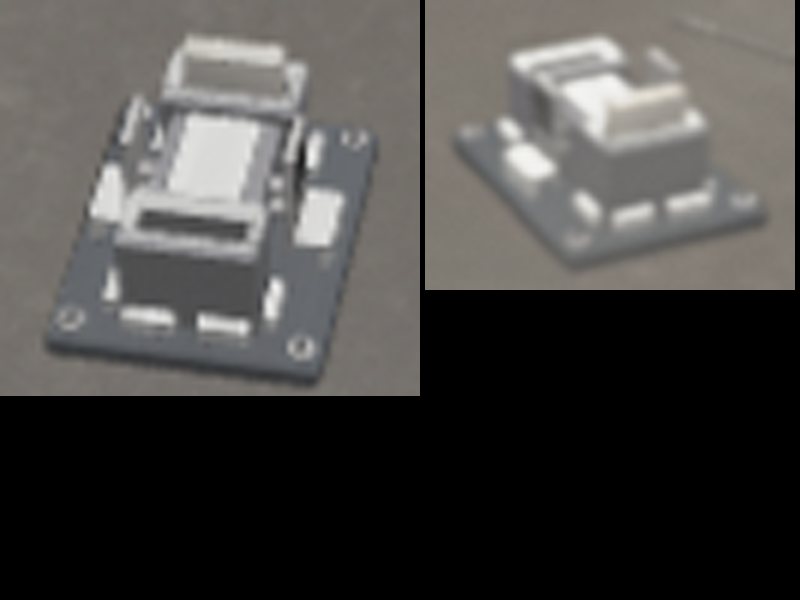

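The free slot is confirmed at the world +y end; the short block stands at the −y end. The dock is at about (0.5895, −0.0495) with its x axis at 105.5°, and the tall block is at (0.460, −0.258) with its short axis at about 63°. I'll move over the block and turn.

Call:
{"fn": "send_rows", "kwargs": {
  "motion": [
    {"x":-2.6,"y":-1.6,"jaw":8.8},
    {"x":-2.6,"y":-1.6,"jaw":8.8},
    {"x":-2.6,"y":-1.6,"jaw":8.8},
    {"x":-2.6,"y":-1.6,"jaw":8.8},
    {"x":-2.6,"y":-1.6,"jaw":8.8}
  ]
}}

```text
schema error: expected keys x, y, z, rx, ry, rz, jaw
```

Call:
{"fn": "send_rows", "kwargs": {
  "motion": [
    {"x":-2.6,"y":-1.6,"jaw":8.8},
    {"x":-2.6,"y":-1.6,"jaw":8.8},
    {"x":-2.6,"y":-1.6,"jaw":8.8},
    {"x":-2.6,"y":-1.6,"jaw":8.8},
    {"x":-2.4,"y":-2.0,"jaw":8.8}
  ]
}}

```text
schema error: expected keys x, y, z, rx, ry, rz, jaw
```

Call:
{"fn": "send_rows", "kwargs": {
  "motion": [
    {"rz":-0.14,"z":1,"jaw":8.8},
    {"rz":-0.14,"z":1,"jaw":8.8},
    {"rz":-0.14,"z":1,"jaw":8.8},
    {"rz":-0.14,"z":1,"jaw":8.8},
    {"rz":-0.14,"z":1,"jaw":8.8}
  ]
}}

```text
schema error: expected keys x, y, z, rx, ry, rz, jaw
```

Call:
{"fn": "send_rows", "kwargs": {
  "motion": [
    {"rz":-0.14,"z":1,"jaw":8.8},
    {"rz":-0.14,"z":1,"jaw":8.8},
    {"rz":-0.12,"z":1,"jaw":8.8},
    {"jaw":7},
    {"jaw":7}
  ]
}}

```text
schema error: expected keys x, y, z, rx, ry, rz, jaw
```

```bash
cat >> h.py <<'E'
from scipy.spatial.transform import Rotation as R
def pose():
    s=get_state();M=R.from_quat(s['eef_rot']).as_matrix()
    print(s['clock'],'tcp',np.round(s['tool_pos'],4),'yawY',np.degrees(np.arctan2(M[1,1],M[0,1])).round(2),'tilt',np.degrees(M[:2,2]).round(2),'F',np.round(s['contact_force'],1),'op',round(s['opening']*88.1,1),'ff',s['finger_force'],'q7',s['q'][6].round(2))
    return s,M
E
python3 - <<'E'
from h import *
import pickle
pose();d=snapshot('wrist');pickle.dump(d,open('w1.pkl','wb'));cv2.imwrite('pics/w1.png',d['img'][:,:,::-1])
print(proj(d,(0.460,-0.258,.05)))
E
```

```text
0.3 tcp [ 0.6248 -0.      0.2495] yawY 0.0 tilt [-0.03 -0.  ] F [ 0.2  0.5 -0.2] op 88.2 ff 0.0 q7 -0.22
(np.float64(174.09844169963947), np.float64(378.08026127279095))
```

View pics/w1.png

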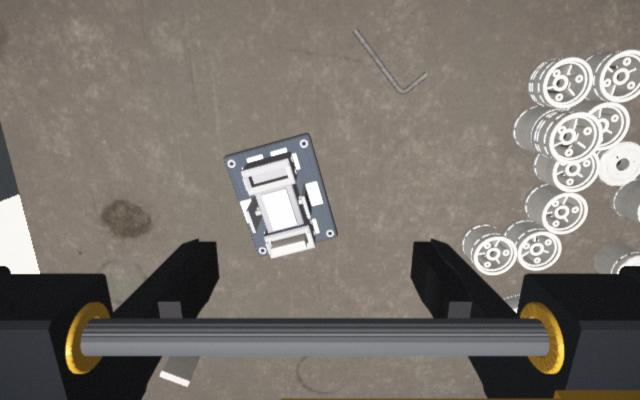

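All keys are needed in each row, and nothing moved. The block's top centre at (175,379) agrees with my estimate, which projects to (174,378).

Call:
{"fn": "send_rows", "kwargs": {
  "motion": [
    {"x":-2.6,"y":-1.6,"z":0,"rx":0,"ry":0,"rz":0,"jaw":8.8},
    {"x":-2.6,"y":-1.6,"z":0,"rx":0,"ry":0,"rz":0,"jaw":8.8},
    {"x":-2.6,"y":-1.6,"z":0,"rx":0,"ry":0,"rz":0,"jaw":8.8},
    {"x":-2.6,"y":-1.6,"z":0,"rx":0,"ry":0,"rz":0,"jaw":8.8},
    {"x":-2.6,"y":-1.6,"z":0,"rx":0,"ry":0,"rz":0,"jaw":8.8}
  ]
}}

```text
clock: 0.85
tool_pos: [0.5444, -0.131, 0.2498]
eef_rot: [0.707, 0.707, 0.0, 0.0]
contact_force: [0.4, -0.8, -0.1]
opening: 0.996
finger_force: 0.0
```

Call:
{"fn": "send_rows", "kwargs": {
  "motion": [
    {"x":-2.6,"y":-1.6,"z":0,"rx":0,"ry":0,"rz":0,"jaw":8.8},
    {"x":-2.6,"y":-1.6,"z":0,"rx":0,"ry":0,"rz":0,"jaw":8.8},
    {"x":-2.6,"y":-1.6,"z":0,"rx":0,"ry":0,"rz":0,"jaw":8.8},
    {"x":-2.6,"y":-1.6,"z":0,"rx":0,"ry":0,"rz":0,"jaw":8.8},
    {"x":-2.4,"y":-2.0,"z":0,"rx":0,"ry":0,"rz":0,"jaw":8.8}
  ]
}}

```text
clock: 1.35
tool_pos: [0.4608, -0.2592, 0.2499]
eef_rot: [0.707, 0.707, 0.0, 0.001]
contact_force: [0.4, -1.0, 0.2]
opening: 1.0
finger_force: 0.0
```

Call:
{"fn": "send_rows", "kwargs": {
  "motion": [
    {"x":0,"y":0,"z":1,"rx":0,"ry":0,"rz":-0.14,"jaw":8.8},
    {"x":0,"y":0,"z":1,"rx":0,"ry":0,"rz":-0.14,"jaw":8.8},
    {"x":0,"y":0,"z":1,"rx":0,"ry":0,"rz":-0.14,"jaw":8.8},
    {"x":0,"y":0,"z":1,"rx":0,"ry":0,"rz":-0.14,"jaw":8.8},
    {"x":0,"y":0,"z":1,"rx":0,"ry":0,"rz":-0.14,"jaw":8.8}
  ]
}}

```text
clock: 1.85
tool_pos: [0.4611, -0.2581, 0.1995]
eef_rot: [0.419, 0.908, 0.0, 0.0]
contact_force: [0.4, -0.1, -0.1]
opening: 0.998
finger_force: 0.0
```

Call:
{"fn": "send_rows", "kwargs": {
  "motion": [
    {"x":0,"y":0,"z":1,"rx":0,"ry":0,"rz":-0.14,"jaw":8.8},
    {"x":0,"y":0,"z":1,"rx":0,"ry":0,"rz":-0.14,"jaw":8.8},
    {"x":0,"y":0,"z":1,"rx":0,"ry":0,"rz":-0.12,"jaw":8.8},
    {"x":0,"y":0,"z":0,"rx":0,"ry":0,"rz":0,"jaw":7},
    {"x":0,"y":0,"z":0,"rx":0,"ry":0,"rz":0,"jaw":7}
  ]
}}

```text
clock: 2.35
tool_pos: [0.461, -0.2581, 0.1698]
eef_rot: [0.235, 0.972, 0.0, -0.0]
contact_force: [0.3, 0.3, 0.0]
opening: 0.845
finger_force: 0.0
```

```bash
python3 - <<'E'
from h import *
import pickle
pose();S={n:snapshot(n) for n in("wrist","side")};pickle.dump(S,open('w1.pkl','wb'))
d=S['wrist'];u,v=map(int,proj(d,(0.460,-0.258,.05)));print(u,v)
cv2.imwrite('pics/w1.png',d['img'][:,:,::-1])
x=max(0,min(u-60,520));y=max(0,min(v-60,280));print(x,y)
o=np.zeros((600,800,3),np.uint8)
o[:480,:480]=crop(d['img'],x,y,120,120,4);o[400:600,480:800]=crop(d['img'],0,0,640,400,.5)
cv2.imwrite('pics/m3.png',o[:,:,::-1])
E
```

```text
2.35 tcp [ 0.461  -0.2581  0.1698] yawY 62.85 tilt [0.   0.01] F [0.3 0.3 0. ] op 74.5 ff 0.0 q7 0.98
312 187
252 127
```

View pics/m3.png

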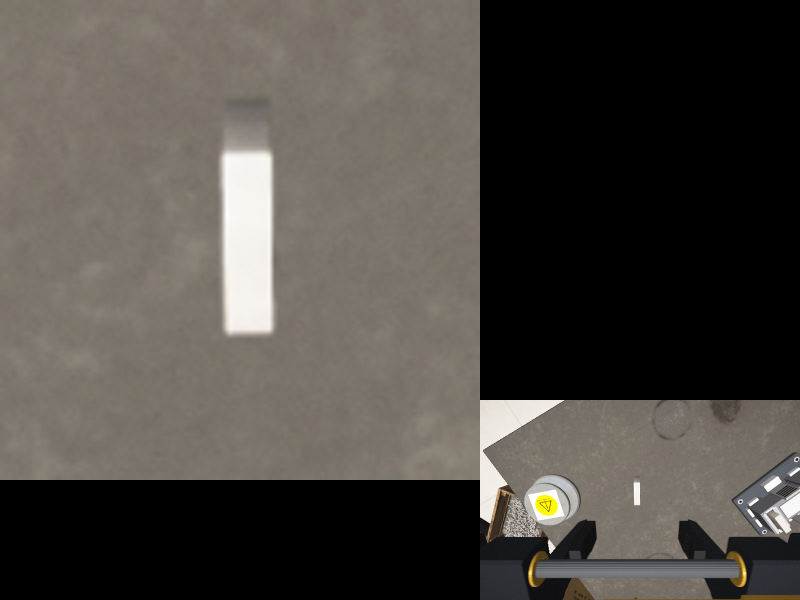

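```bash
python3 - <<'E'
from h import *
import pickle
d=pickle.load(open('w1.pkl','rb'))['wrist'];s,M=pose()
c=[(222,152),(271,152),(273,332),(225,333)]
B=np.array([onz(d,x/4+252-.4,y/4+127-.4,.05) for x,y in c]);m=B.mean(0);print(B.round(4),m.round(4))
print('tool offset mm',(M.T@(m-s['tool_pos'])*1000).round(1))
for i,j in((3,0),(2,1)): e=M.T@(B[j]-B[i]);print(e.round(4),np.degrees(np.arctan2(e[1],e[0])))
E
```

```text
2.45 tcp [ 0.4614 -0.2581  0.1703] yawY 62.91 tilt [ 0.05 -0.03] F [0.1 0.6 1.1] op 70.3 ff 0.0 q7 0.98
[[ 0.4428 -0.2537  0.05  ]
 [ 0.4469 -0.2458  0.05  ]
 [ 0.4782 -0.2613  0.05  ]
 [ 0.4743 -0.2694  0.05  ]] [ 0.4605 -0.2575  0.05  ]
tool offset mm [1.200e+00 1.000e-01 1.203e+02]
[ 0.0352 -0.0003 -0.    ] -0.533264626024143
[ 0.035  -0.0005 -0.    ] -0.8242557713002873
```

Call:
{"fn": "send_rows", "kwargs": {
  "motion": [
    {"x":0.1,"y":0,"z":3,"rx":0,"ry":0,"rz":-0.01,"jaw":5},
    {"x":0,"y":0,"z":3,"rx":0,"ry":0,"rz":0,"jaw":4},
    {"x":0,"y":0,"z":3,"rx":0,"ry":0,"rz":0,"jaw":3},
    {"x":0,"y":0,"z":2.5,"rx":0,"ry":0,"rz":0,"jaw":3},
    {"x":0,"y":0,"z":2,"rx":0,"ry":0,"rz":0,"jaw":3}
  ]
}}

```text
clock: 2.95
tool_pos: [0.4605, -0.2576, 0.034]
eef_rot: [0.229, 0.973, -0.0, 0.0]
contact_force: [0.3, -0.6, 0.1]
opening: 0.364
finger_force: 0.0
```

Call:
{"fn": "send_rows", "kwargs": {
  "motion": [
    {"x":0,"y":0,"z":0,"rx":0,"ry":0,"rz":0,"jaw":2},
    {"x":0,"y":0,"z":0,"rx":0,"ry":0,"rz":0,"jaw":0.5},
    {"x":0,"y":0,"z":0,"rx":0,"ry":0,"rz":0,"jaw":0.5},
    {"x":0,"y":0,"z":0,"rx":0,"ry":0,"rz":0,"jaw":0.5},
    {"x":0,"y":0,"z":0,"rx":0,"ry":0,"rz":0,"jaw":0.5}
  ],
  "grip_force": 20
}}

```text
clock: 3.45
tool_pos: [0.4609, -0.2579, 0.0359]
eef_rot: [0.229, 0.974, -0.0, 0.001]
contact_force: [-0.2, 0.2, 6.1]
opening: 0.099
finger_force: 20.0
```

Call:
{"fn": "send_rows", "kwargs": {
  "motion": [
    {"x":0,"y":0,"z":0,"rx":0,"ry":0,"rz":0,"jaw":0.5},
    {"x":0,"y":0,"z":0,"rx":0,"ry":0,"rz":0,"jaw":0.5},
    {"x":0,"y":0,"z":0,"rx":0,"ry":0,"rz":0,"jaw":0.5},
    {"x":0,"y":0,"z":0,"rx":0,"ry":0,"rz":0,"jaw":0.5},
    {"x":0,"y":0,"z":0,"rx":0,"ry":0,"rz":0,"jaw":0.5}
  ]
}}

```text
clock: 3.95
tool_pos: [0.4609, -0.2579, 0.0359]
eef_rot: [0.228, 0.974, -0.0, 0.001]
contact_force: [-1.0, -0.3, 6.9]
opening: 0.1
finger_force: 20.0
```

```bash
python3 -c "
from h import *
pose()"
```

```text
3.95 tcp [ 0.4609 -0.2579  0.0359] yawY 63.58 tilt [ 0.11 -0.06] F [-1.  -0.3  6.9] op 8.8 ff 19.986900439253077 q7 0.82
```

Call:
{"fn": "send_rows", "kwargs": {
  "motion": [
    {"x":0,"y":0,"z":-1.5,"rx":0,"ry":0,"rz":0,"jaw":0.5},
    {"x":0,"y":0,"z":-3,"rx":0,"ry":0,"rz":0,"jaw":0.5},
    {"x":0,"y":0,"z":-3,"rx":0,"ry":0,"rz":0,"jaw":0.5},
    {"x":0,"y":0,"z":-3,"rx":0,"ry":0,"rz":0,"jaw":0.5},
    {"x":0,"y":0,"z":-3,"rx":0,"ry":0,"rz":0,"jaw":0.5}
  ]
}}

```text
clock: 4.45
tool_pos: [0.4596, -0.2576, 0.1711]
eef_rot: [0.228, 0.974, 0.0, -0.0]
contact_force: [-1.1, 0.9, -1.4]
opening: 0.101
finger_force: 20.0
```

Call:
{"fn": "send_rows", "kwargs": {
  "motion": [
    {"x":0,"y":1.5,"z":0,"rx":0,"ry":0,"rz":0,"jaw":0.5},
    {"x":0,"y":3,"z":0,"rx":0,"ry":0,"rz":0,"jaw":0.5},
    {"x":0,"y":3,"z":0,"rx":0,"ry":0,"rz":0,"jaw":0.5},
    {"x":0,"y":3,"z":0,"rx":0,"ry":0,"rz":0,"jaw":0.5},
    {"x":0,"y":3,"z":0,"rx":0,"ry":0,"rz":0,"jaw":0.5}
  ]
}}

```text
clock: 4.95
tool_pos: [0.5203, -0.1357, 0.17]
eef_rot: [0.229, 0.974, -0.0, -0.0]
contact_force: [0.4, 0.5, -0.9]
opening: 0.101
finger_force: 20.0
```

Call:
{"fn": "send_rows", "kwargs": {
  "motion": [
    {"x":0,"y":3,"z":0,"rx":0,"ry":0,"rz":0,"jaw":0.5},
    {"x":0,"y":3,"z":0,"rx":0,"ry":0,"rz":0,"jaw":0.5},
    {"x":0,"y":3,"z":0,"rx":0,"ry":0,"rz":0,"jaw":0.5},
    {"x":0,"y":3,"z":0,"rx":0,"ry":0,"rz":0,"jaw":0.5},
    {"x":0,"y":1.5,"z":0,"rx":0,"ry":0,"rz":0,"jaw":0.5}
  ]
}}

```text
clock: 5.45
tool_pos: [0.5811, -0.0124, 0.1702]
eef_rot: [0.227, 0.974, 0.001, 0.0]
contact_force: [0.5, 0.8, -0.7]
opening: 0.103
finger_force: 20.0
```

Call:
{"fn": "send_rows", "kwargs": {
  "motion": [
    {"x":0,"y":0,"z":0,"rx":0,"ry":0,"rz":-0.146,"jaw":0.5},
    {"x":0,"y":0,"z":0,"rx":0,"ry":0,"rz":-0.146,"jaw":0.5},
    {"x":0,"y":0,"z":0,"rx":0,"ry":0,"rz":-0.146,"jaw":0.5},
    {"x":0,"y":0,"z":0,"rx":0,"ry":0,"rz":-0.146,"jaw":0.5},
    {"x":0,"y":0,"z":0,"rx":0,"ry":0,"rz":-0.146,"jaw":0.5}
  ]
}}

```text
clock: 5.95
tool_pos: [0.5796, -0.0171, 0.1697]
eef_rot: [-0.137, 0.991, -0.001, -0.0]
contact_force: [0.2, -0.1, -1.5]
opening: 0.098
finger_force: 20.0
```

```bash
python3 - <<'E'
from h import *
import pickle
pose();d=snapshot('wrist');pickle.dump(d,open('w2.pkl','wb'))
print(proj(d,(0.58,-.015,.046)))
im=d['img'];o=np.zeros((600,800,3),np.uint8)
u,v=map(int,proj(d,(0.583,-.025,.046)));x=max(0,min(u-110,440));y=max(0,min(v-75,250));print(x,y)
o[:450,:800]=crop(im,x,y,200,150,4)[:450,:800] if False else cv2.resize(crop(im,x,y,200,150,4),(800,600))[:450]
o[:600,:800]=crop(im,x,y,200,150,4)
cv2.imwrite('pics/m4.png',o[:,:,::-1]);cv2.imwrite('pics/w2.png',im[:,:,::-1])
E
```

```text
5.95 tcp [ 0.5796 -0.0171  0.1697] yawY 105.7 tilt [-0.05 -0.08] F [ 0.2 -0.1 -1.5] op 8.6 ff 19.98609120142646 q7 1.17
(np.float64(315.94524309334196), np.float64(187.62186535907935))
192 112
```

View pics/m4.png

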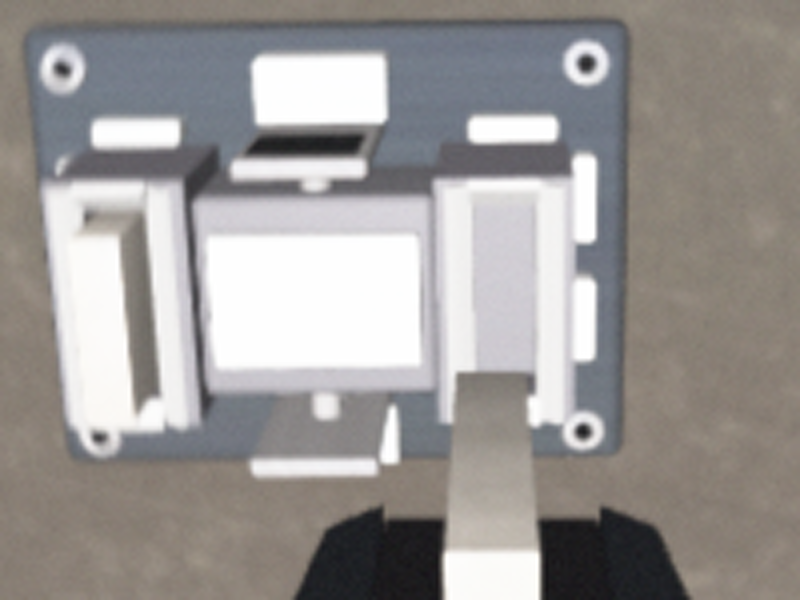

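```bash
python3 - <<'E'
from h import *
import pickle
d=pickle.load(open('w2.pkl','rb'));s,M=pose();t=s['tool_pos']
f=lambda x,y,z:onz(d,x/4+192-.4,y/4+112-.4,z)
T=lambda P:(M.T@(np.array(P)-t)*1000).round(1)
P=np.array([f(62,68,.01),f(586,63,.01),f(582,430,.01),f(98,437,.01)])
print('screw',P.round(4).tolist(),P.mean(0).round(4),'yaw',[np.degrees(np.arctan2(*(P[i]-P[j])[[1,0]])).round(2) for i,j in((1,0),(2,3),(0,3),(1,2))])
y=np.radians(105.6);c=P.mean(0);print('slot from screws',T(c+.036*np.array([np.cos(y),np.sin(y),0])))
for n,z,pts in(('rim',.05,[(440,178),(570,178),(573,422),(438,422)]),('floor',.032,[(472,195),(538,195)]),('lipinner',.046,[(472,195),(538,195)]),('plate',.05,[(205,235),(420,235),(424,368),(213,370)]),('padL top',.058,[(232,170),(367,170)]),('padR top',.058,[(252,467),(378,467)]),('blockbottom',.1338,[(457,373),(530,373)]),('blocktop',.1838,[(443,551),(539,551)])):
    print(n,[T(f(*p,z)).tolist() for p in pts])
E
```

```text
6.0 tcp [ 0.5796 -0.0174  0.1694] yawY 105.98 tilt [-0.06 -0.07] F [-0.  -0.2 -1. ] op 8.7 ff 19.986323530320078 q7 1.18
screw [[0.5663, -0.1111, 0.01], [0.5363, -0.0085, 0.01], [0.6135, 0.0139, 0.01], [0.6442, -0.0886, 0.01]] [ 0.5901 -0.0486  0.01  ] yaw [np.float64(106.29), np.float64(106.67), np.float64(-163.84), np.float64(-163.76)]
slot from screws [ -1.9   3.3 159.4]
rim [[23.9, -8.0, 119.5], [23.8, 15.5, 119.5], [-23.5, 16.6, 119.4], [-23.4, -9.1, 119.4]]
floor [[16.6, -2.5, 137.5], [16.6, 10.3, 137.4]]
lipinner [[19.8, -2.3, 123.5], [19.8, 9.8, 123.5]]
plate [[13.4, -51.1, 119.5], [13.3, -11.8, 119.5], [-12.5, -11.6, 119.4], [-12.8, -51.3, 119.5]]
padL top [[27.2, -44.0, 111.5], [27.1, -20.4, 111.5]]
padR top [[-29.1, -43.6, 111.4], [-29.2, -20.1, 111.4]]
blockbottom [[16.8, -3.0, 35.7], [16.8, 6.3, 35.7]]
blocktop [[17.3, -3.1, -14.3], [17.3, 5.9, -14.3]]
```

Call:
{"fn": "send_rows", "kwargs": {
  "motion": [
    {"x":0,"y":0.22,"z":1.5,"rx":0,"ry":0,"rz":0,"jaw":0.5},
    {"x":0,"y":0,"z":2.2,"rx":0,"ry":0,"rz":0,"jaw":0.5},
    {"x":0,"y":0,"z":2.2,"rx":0,"ry":0,"rz":0,"jaw":0.5},
    {"x":0,"y":0,"z":1.5,"rx":0,"ry":0,"rz":0,"jaw":0.5},
    {"x":0,"y":0,"z":0.5,"rx":0,"ry":0,"rz":0,"jaw":0.5}
  ]
}}

```text
clock: 6.5
tool_pos: [0.5785, -0.0144, 0.0893]
eef_rot: [-0.133, 0.991, -0.0, -0.001]
contact_force: [-0.4, -0.9, -1.5]
opening: 0.1
finger_force: 20.0
```

Call:
{"fn": "send_rows", "kwargs": {
  "motion": [
    {"x":0,"y":0,"z":0,"rx":0,"ry":0,"rz":0,"jaw":0.5},
    {"x":0,"y":0,"z":0.2,"rx":0,"ry":0,"rz":0,"jaw":0.5},
    {"x":0,"y":0,"z":0.2,"rx":0,"ry":0,"rz":0,"jaw":0.5},
    {"x":0,"y":0,"z":0.2,"rx":0,"ry":0,"rz":0,"jaw":0.5},
    {"x":0,"y":0,"z":0,"rx":0,"ry":0,"rz":0,"jaw":0.5}
  ]
}}

```text
clock: 7.0
tool_pos: [0.5796, -0.0136, 0.0848]
eef_rot: [-0.134, 0.991, -0.0, 0.0]
contact_force: [-0.8, -0.8, -0.2]
opening: 0.097
finger_force: 20.0
```

```bash
python3 - <<'E'
from h import *
import pickle
pose();d=snapshot('wrist');pickle.dump(d,open('w3.pkl','wb'));cv2.imwrite('pics/w3.png',d['img'][:,:,::-1])
E
```

```text
7.0 tcp [ 0.5796 -0.0136  0.0848] yawY 105.42 tilt [ 0.01 -0.01] F [-0.8 -0.8 -0.2] op 8.5 ff 19.986564957071096 q7 1.06
```

Call:
{"fn": "send_rows", "kwargs": {
  "motion": [
    {"x":0,"y":0,"z":0.1,"rx":0,"ry":0,"rz":0,"jaw":0.5},
    {"x":0,"y":0,"z":0.1,"rx":0,"ry":0,"rz":0,"jaw":0.5},
    {"x":0,"y":0,"z":0.1,"rx":0,"ry":0,"rz":0,"jaw":0.5},
    {"x":0,"y":0,"z":0.1,"rx":0,"ry":0,"rz":0,"jaw":0.5},
    {"x":0,"y":0,"z":0.1,"rx":0,"ry":0,"rz":0,"jaw":0.5}
  ]
}}

```text
clock: 7.55
tool_pos: [0.5796, -0.0136, 0.0796]
eef_rot: [-0.134, 0.991, 0.0, 0.0]
contact_force: [0.3, 0.5, -0.4]
opening: 0.1
finger_force: 20.0
```

```bash
python3 - <<'E'
from h import *
pose();d=snapshot('wrist')
im=crop(d['img'],250,180,130,130,4.6);cv2.imwrite('pics/m5.png',im[:,:,::-1])
E
```

```text
7.55 tcp [ 0.5796 -0.0136  0.0796] yawY 105.43 tilt [0. 0.] F [ 0.3  0.5 -0.4] op 8.8 ff 19.98661571997218 q7 1.06
```

Call:
{"fn": "send_rows", "kwargs": {
  "motion": [
    {"x":0,"y":0,"z":0.2,"rx":0,"ry":0,"rz":0,"jaw":0.5},
    {"x":0,"y":0,"z":0.2,"rx":0,"ry":0,"rz":0,"jaw":0.5},
    {"x":0,"y":0,"z":0.2,"rx":0,"ry":0,"rz":0,"jaw":0.5},
    {"x":0,"y":0,"z":0.2,"rx":0,"ry":0,"rz":0,"jaw":0.5},
    {"x":0,"y":0,"z":0.1,"rx":0,"ry":0,"rz":0,"jaw":0.5}
  ]
}}

```text
clock: 8.1
tool_pos: [0.5795, -0.0136, 0.0704]
eef_rot: [-0.134, 0.991, -0.0, -0.0]
contact_force: [-0.8, 0.4, -1.3]
opening: 0.101
finger_force: 20.0
```

Call:
{"fn": "send_rows", "kwargs": {
  "motion": [
    {"x":0,"y":0,"z":0.1,"rx":0,"ry":0,"rz":0,"jaw":0.5},
    {"x":0,"y":0,"z":0.1,"rx":0,"ry":0,"rz":0,"jaw":0.5},
    {"x":0,"y":0,"z":0.05,"rx":0,"ry":0,"rz":0,"jaw":0.5},
    {"x":0,"y":0,"z":0,"rx":0,"ry":0,"rz":0,"jaw":0.5},
    {"x":0,"y":0,"z":0,"rx":0,"ry":0,"rz":0,"jaw":0.5}
  ]
}}

```text
clock: 8.6
tool_pos: [0.5796, -0.0135, 0.0683]
eef_rot: [-0.134, 0.991, 0.0, 0.0]
contact_force: [-0.0, 0.0, -1.3]
opening: 0.096
finger_force: 20.0
```

Call:
{"fn": "send_rows", "kwargs": {
  "motion": [
    {"x":0,"y":0,"z":0.05,"rx":0,"ry":0,"rz":0,"jaw":0.5},
    {"x":0,"y":0,"z":0,"rx":0,"ry":0,"rz":0,"jaw":0.5},
    {"x":0,"y":0,"z":0.05,"rx":0,"ry":0,"rz":0,"jaw":0.5},
    {"x":0,"y":0,"z":0,"rx":0,"ry":0,"rz":0,"jaw":0.5},
    {"x":0,"y":0,"z":0,"rx":0,"ry":0,"rz":0,"jaw":0.5}
  ]
}}

```text
clock: 9.1
tool_pos: [0.5797, -0.0135, 0.0679]
eef_rot: [-0.134, 0.991, -0.0, 0.0]
contact_force: [-1.4, -0.5, 4.6]
opening: 0.099
finger_force: 20.0
```

Call:
{"fn": "send_rows", "kwargs": {
  "motion": [
    {"x":0,"y":0,"z":0,"rx":0,"ry":0,"rz":0,"jaw":1.5},
    {"x":0,"y":0,"z":0,"rx":0,"ry":0,"rz":0,"jaw":2.5},
    {"x":0,"y":0,"z":0,"rx":0,"ry":0,"rz":0,"jaw":2.5},
    {"x":0,"y":0,"z":0,"rx":0,"ry":0,"rz":0,"jaw":2.5},
    {"x":0,"y":0,"z":0,"rx":0,"ry":0,"rz":0,"jaw":2.5}
  ]
}}

```text
clock: 9.6
tool_pos: [0.5796, -0.0136, 0.0671]
eef_rot: [-0.134, 0.991, 0.0, -0.0]
contact_force: [0.4, -0.1, -0.8]
opening: 0.283
finger_force: 0.0
```

Call:
{"fn": "send_rows", "kwargs": {
  "motion": [
    {"x":0,"y":0,"z":-1,"rx":0,"ry":0,"rz":0,"jaw":2.5},
    {"x":0,"y":0,"z":-1.5,"rx":0,"ry":0,"rz":0,"jaw":2.5},
    {"x":0,"y":0,"z":-2.5,"rx":0,"ry":0,"rz":0,"jaw":2.5},
    {"x":0,"y":0,"z":-3,"rx":0,"ry":0,"rz":0,"jaw":2.5},
    {"x":0,"y":0,"z":-3,"rx":0,"ry":0,"rz":0,"jaw":2.5}
  ]
}}

```text
clock: 10.1
tool_pos: [0.5795, -0.0134, 0.1796]
eef_rot: [-0.134, 0.991, 0.0, 0.0]
contact_force: [0.1, -0.2, 0.1]
opening: 0.284
finger_force: 0.0
```

Call:
{"fn": "send_rows", "kwargs": {
  "motion": [
    {"x":0,"y":-1.8,"z":0,"rx":0,"ry":0,"rz":0,"jaw":8.8},
    {"x":0,"y":-1.8,"z":0,"rx":0,"ry":0,"rz":0,"jaw":8.8},
    {"x":0,"y":0,"z":0,"rx":0,"ry":0,"rz":0.145,"jaw":8.8},
    {"x":0,"y":0,"z":0,"rx":0,"ry":0,"rz":0.145,"jaw":8.8},
    {"x":0,"y":0,"z":0,"rx":0,"ry":0,"rz":0.145,"jaw":8.8}
  ]
}}

```text
clock: 10.6
tool_pos: [0.5894, -0.0483, 0.1787]
eef_rot: [0.086, 0.996, 0.0, 0.001]
contact_force: [0.5, 0.3, -0.1]
opening: 0.711
finger_force: 0.0
```

Call:
{"fn": "send_rows", "kwargs": {
  "motion": [
    {"x":0,"y":0,"z":0,"rx":0,"ry":0,"rz":0.145,"jaw":8.8},
    {"x":0,"y":0,"z":0,"rx":0,"ry":0,"rz":0.145,"jaw":8.8},
    {"x":0,"y":0,"z":0,"rx":0,"ry":0,"rz":0.145,"jaw":8.8},
    {"x":0,"y":0,"z":0,"rx":0,"ry":0,"rz":0.145,"jaw":8.8},
    {"x":0,"y":0,"z":0,"rx":0,"ry":0,"rz":0.145,"jaw":8.8}
  ]
}}

```text
clock: 11.1
tool_pos: [0.5893, -0.0478, 0.1787]
eef_rot: [0.433, 0.901, 0.001, 0.0]
contact_force: [-0.3, 0.2, -0.4]
opening: 0.995
finger_force: 0.0
```

Call:
{"fn": "send_rows", "kwargs": {
  "motion": [
    {"x":0,"y":0,"z":0,"rx":0,"ry":0,"rz":0.145,"jaw":8.8},
    {"x":0,"y":0,"z":0,"rx":0,"ry":0,"rz":0.145,"jaw":8.8},
    {"x":0,"y":0,"z":0,"rx":0,"ry":0,"rz":0.12,"jaw":8.8},
    {"x":0,"y":0,"z":0,"rx":0,"ry":0,"rz":0,"jaw":8.8},
    {"x":0,"y":0,"z":0,"rx":0,"ry":0,"rz":0,"jaw":8.8}
  ]
}}

```text
clock: 11.6
tool_pos: [0.5894, -0.0479, 0.1781]
eef_rot: [0.604, 0.797, 0.0, 0.0]
contact_force: [0.1, 0.2, 0.5]
opening: 0.998
finger_force: 0.0
```

```bash
python3 - <<'E'
from h import *
import pickle
pose();d=snapshot('wrist');pickle.dump(d,open('w4.pkl','wb'));e=snapshot('scene')
im=d['img'];u,v=map(int,proj(d,(.5892,-.0482,.046)));x=u-75;y=max(0,v-100);print(x,y)
o=np.zeros((600,800,3),np.uint8);a=crop(im,x,y,150,200,3);o[:a.shape[0],:a.shape[1]]=a
b=crop(e['img'],270,130,80,90,4);o[:360,460:780]=b
cv2.imwrite('pics/m6.png',o[:,:,::-1])
E
```

```text
11.6 tcp [ 0.5894 -0.0479  0.1781] yawY 15.66 tilt [0.06 0.03] F [0.1 0.2 0.5] op 88.0 ff 0.0 q7 0.03
238 84
```

View pics/m6.png

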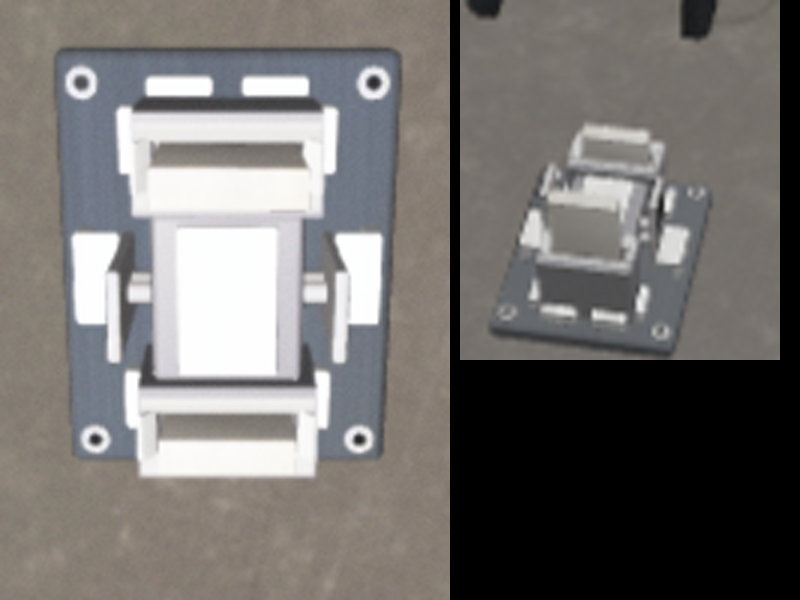

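The tall block is seated in the free slot. The pads are symmetric at crop columns 107 and 346, and the frame is parallel to the image.

```bash
python3 - <<'E'
from h import *
import pickle
d=pickle.load(open('w4.pkl','rb'));s,M=pose();t=s['tool_pos']
f=lambda x,y,z:onz(d,x/3+238-.4,y/3+84-.4,z)
T=lambda P:(M.T@(np.array(P)-t)*1000).round(1)
for n,z,p in(('pads',.058,[(107,270),(346,270),(346,360),(107,360)]),('screws',.01,[(81,83),(373,83),(359,439),(95,439)]),('plate',.05,[(177,228),(278,228),(299,378),(178,378)])):
    Q=[f(*q,z) for q in p];print(n,[T(q)[:2].tolist() for q in Q],T(np.mean(Q,0)))
E
```

```text
11.7 tcp [ 0.5892 -0.0481  0.1777] yawY 15.59 tilt [0.03 0.03] F [-0.3  0.1  0.5] op 88.0 ff 0.0 q7 0.03
pads [[11.9, -29.8], [12.0, 28.7], [-11.4, 29.5], [-11.5, -30.6]] [  0.3  -0.5 119.7]
screws [[52.3, -40.8], [52.4, 39.7], [-54.4, 39.9], [-54.5, -40.9]] [ -1.   -0.5 167.7]
plate [[20.6, -12.9], [20.7, 12.3], [-19.3, 18.4], [-19.3, -13.2]] [  0.7   1.1 127.7]
```

Call:
{"fn": "send_rows", "kwargs": {
  "motion": [
    {"x":0,"y":-0.1,"z":2.5,"rx":0,"ry":0,"rz":0,"jaw":8.8},
    {"x":0,"y":0,"z":3,"rx":0,"ry":0,"rz":0,"jaw":8.8},
    {"x":0,"y":0,"z":3,"rx":0,"ry":0,"rz":0,"jaw":8.8},
    {"x":0,"y":0,"z":2,"rx":0,"ry":0,"rz":0,"jaw":8.8},
    {"x":0,"y":0,"z":1,"rx":0,"ry":0,"rz":0,"jaw":8.8}
  ]
}}

```text
clock: 12.2
tool_pos: [0.5872, -0.0484, 0.0605]
eef_rot: [0.605, 0.796, -0.001, -0.001]
contact_force: [0.2, -0.3, 0.6]
opening: 0.998
finger_force: 0.0
```

Call:
{"fn": "send_rows", "kwargs": {
  "motion": [
    {"x":0,"y":0,"z":1,"rx":0,"ry":0,"rz":0,"jaw":8.8},
    {"x":0,"y":0,"z":0.7,"rx":0,"ry":0,"rz":0,"jaw":8.8},
    {"x":0,"y":0,"z":0.6,"rx":0,"ry":0,"rz":0,"jaw":8.8},
    {"x":0,"y":0,"z":0,"rx":0,"ry":0,"rz":0,"jaw":7.5},
    {"x":0,"y":0,"z":0,"rx":0,"ry":0,"rz":0,"jaw":6.5}
  ]
}}

```text
clock: 12.7
tool_pos: [0.5885, -0.0485, 0.0396]
eef_rot: [0.605, 0.796, 0.0, 0.0]
contact_force: [0.3, -0.5, -0.2]
opening: 0.841
finger_force: 0.0
```

Call:
{"fn": "send_rows", "kwargs": {
  "motion": [
    {"x":0,"y":0,"z":0,"rx":0,"ry":0,"rz":0,"jaw":6.2},
    {"x":0,"y":0,"z":0,"rx":0,"ry":0,"rz":0,"jaw":5.9},
    {"x":0,"y":0,"z":0,"rx":0,"ry":0,"rz":0,"jaw":5.7},
    {"x":0,"y":0,"z":0,"rx":0,"ry":0,"rz":0,"jaw":5.5},
    {"x":0,"y":0,"z":0,"rx":0,"ry":0,"rz":0,"jaw":5.5}
  ],
  "grip_force": 35
}}

```text
clock: 13.2
tool_pos: [0.5887, -0.0485, 0.0397]
eef_rot: [0.605, 0.796, 0.0, 0.0]
contact_force: [0.0, 0.5, 4.6]
opening: 0.625
finger_force: 4.2
```

```bash
python3 -c "
from h import *
s,M=pose();print('tool F',M.T@s['contact_force'],s['moment'])"
```

```text
13.2 tcp [ 0.5887 -0.0485  0.0397] yawY 15.47 tilt [ 0.07 -0.  ] F [0.  0.5 4.6] op 55.1 ff 4.220019762069569 q7 -0.03
tool F [ 0.44754514  0.14804108 -4.62691412] [-0.00435154  0.01056103  0.06220458]
```

Call:
{"fn": "send_rows", "kwargs": {
  "motion": [
    {"x":0,"y":0,"z":0,"rx":0,"ry":0,"rz":0,"jaw":5.2},
    {"x":0,"y":0,"z":0,"rx":0,"ry":0,"rz":0,"jaw":4.9},
    {"x":0,"y":0,"z":0,"rx":0,"ry":0,"rz":0,"jaw":4},
    {"x":0,"y":0,"z":0,"rx":0,"ry":0,"rz":0,"jaw":4},
    {"x":0,"y":0,"z":0,"rx":0,"ry":0,"rz":0,"jaw":4}
  ],
  "grip_force": 35
}}

```text
clock: 13.7
tool_pos: [0.5889, -0.0484, 0.0401]
eef_rot: [0.605, 0.796, 0.0, 0.001]
contact_force: [0.1, 0.2, 8.4]
opening: 0.527
finger_force: 35.0
```

```bash
python3 -c "
from h import *
s,M=pose();print('tool F',M.T@s['contact_force'],s['moment'])"
```

```text
13.7 tcp [ 0.5889 -0.0484  0.0401] yawY 15.47 tilt [ 0.09 -0.  ] F [0.1 0.2 8.4] op 46.5 ff 35.001752053976816 q7 -0.03
tool F [ 0.14335678  0.18697005 -8.38402977] [0.04484942 0.09070144 0.04346182]
```

Call:
{"fn": "send_rows", "kwargs": {
  "motion": [
    {"x":0,"y":0,"z":-0.1,"rx":0,"ry":0,"rz":0,"jaw":4},
    {"x":0,"y":0,"z":-0.2,"rx":0,"ry":0,"rz":0,"jaw":4},
    {"x":0,"y":0,"z":-0.2,"rx":0,"ry":0,"rz":0,"jaw":4},
    {"x":0,"y":0,"z":-0.2,"rx":0,"ry":0,"rz":0,"jaw":4},
    {"x":0,"y":0,"z":-0.2,"rx":0,"ry":0,"rz":0,"jaw":4}
  ]
}}

```text
clock: 14.2
tool_pos: [0.5879, -0.0485, 0.048]
eef_rot: [0.605, 0.796, -0.0, -0.0]
contact_force: [0.4, 0.6, -5.6]
opening: 0.528
finger_force: 35.0
```

```bash
python3 -c "
from h import *
s,M=pose();print('tool F',M.T@s['contact_force'],s['moment'])"
```

```text
14.2 tcp [ 0.5879 -0.0485  0.048 ] yawY 15.48 tilt [-0.05  0.01] F [ 0.4  0.6 -5.6] op 46.6 ff 34.99912619590759 q7 -0.03
tool F [0.41606312 0.57641676 5.61829407] [ 0.0982214  -0.26154728 -0.02771153]
```

The force of −5.6 N is about the cassette's weight, so it is free of the lips. I'll keep lifting.

Call:
{"fn": "send_rows", "kwargs": {
  "motion": [
    {"x":0,"y":0,"z":-0.4,"rx":0,"ry":0,"rz":0,"jaw":4},
    {"x":0,"y":0,"z":-0.7,"rx":0,"ry":0,"rz":0,"jaw":4},
    {"x":0,"y":0,"z":-1,"rx":0,"ry":0,"rz":0,"jaw":4},
    {"x":0,"y":0,"z":-1,"rx":0,"ry":0,"rz":0,"jaw":4},
    {"x":0,"y":0,"z":-1,"rx":0,"ry":0,"rz":0,"jaw":4}
  ]
}}

```text
clock: 14.7
tool_pos: [0.5883, -0.0486, 0.0905]
eef_rot: [0.606, 0.796, 0.0, 0.0]
contact_force: [1.1, -1.0, -4.6]
opening: 0.527
finger_force: 35.0
```

Call:
{"fn": "send_rows", "kwargs": {
  "motion": [
    {"x":0,"y":0,"z":-1.2,"rx":0,"ry":0,"rz":0,"jaw":4},
    {"x":0,"y":0,"z":-1.2,"rx":0,"ry":0,"rz":0,"jaw":4},
    {"x":0,"y":0,"z":-1.2,"rx":0,"ry":0,"rz":0,"jaw":4},
    {"x":0,"y":0,"z":-0.9,"rx":0,"ry":0,"rz":0,"jaw":4},
    {"x":0,"y":0,"z":-0.4,"rx":0,"ry":0,"rz":0,"jaw":4}
  ]
}}

```text
clock: 15.2
tool_pos: [0.5888, -0.0486, 0.1395]
eef_rot: [0.606, 0.796, 0.001, 0.001]
contact_force: [-0.0, -0.3, -4.6]
opening: 0.523
finger_force: 35.0
```

Call:
{"fn": "send_rows", "kwargs": {
  "motion": [
    {"x":0,"y":0,"z":-0.2,"rx":0,"ry":0,"rz":0,"jaw":4},
    {"x":0,"y":0,"z":0,"rx":0,"ry":0,"rz":0,"jaw":4},
    {"x":0,"y":0,"z":0,"rx":0,"ry":0,"rz":0,"jaw":4},
    {"x":0,"y":0,"z":0,"rx":0,"ry":0,"rz":0,"jaw":4},
    {"x":0,"y":0,"z":0,"rx":0,"ry":0,"rz":0,"jaw":4}
  ]
}}

```text
clock: 15.7
tool_pos: [0.588, -0.0485, 0.1398]
eef_rot: [0.606, 0.796, -0.0, -0.0]
contact_force: [0.2, -0.4, -4.9]
opening: 0.528
finger_force: 35.0
```

```bash
python3 - <<'E'
from h import *
s,M=pose();print('tool F',M.T@s['contact_force'],s['moment'])
a,b,w=[snapshot(n) for n in('side','scene','wrist')]
o=np.zeros((600,800,3),np.uint8)
o[:300,:400]=crop(a['img'],300,150,100,75,4);o[:300,400:]=crop(b['img'],260,90,100,75,4)
o[300:,:480]=crop(w['img'],0,0,640,400,.75)
cv2.imwrite('pics/m7.png',o[:,:,::-1])
E
```

```text
15.7 tcp [ 0.588  -0.0485  0.1398] yawY 15.47 tilt [-0.04  0.  ] F [ 0.2 -0.4 -4.9] op 46.5 ff 34.998990297317505 q7 0.01
tool F [-0.44310398  0.03796221  4.87460748] [ 0.00303276 -0.02798291 -0.04556736]
```

View pics/m7.png

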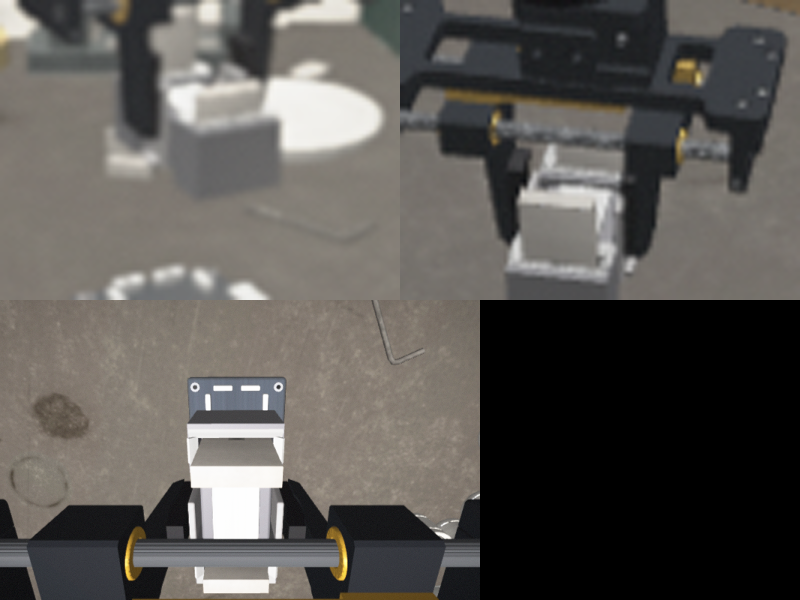

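The cassette is held level about 10 cm above the dock, with both blocks in it and the catches pinched; the measured load is 4.9 N, close to the expected weight. I'm handing it in.

```bash
python3 -c "
from plant import *
print(finish_job())"
```

```text
the job is handed in; nothing more can be done
None
```

The job is handed in: the tall block stands in the free slot, and the cassette with both blocks is held still and level about 10 cm above its dock with the catches pinched; no verdict came back.

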